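Check the earth contact of a closed shielding carton

ROBOT

A 6-joint arm with a two-finger parallel gripper is mounted at the origin on a cart in front of the work surface, level with it; the furniture and walls round the work are solid. World frame = base frame: x ahead of the robot, y to its left, z up, the work surface at z = 0. Lengths are in m, angles in rad, forces in N, time in s.
With the tool pointing down it reaches from about 0.35 to 0.775 m from the base axis. Payload 7.3 kg.
Tool frame: the origin (TCP) lies on the centre line of the jaws, within the pads' length; the fingertips stand 17 mm ahead of it and the grasp point (between the pads) lies 2 mm behind it (robot.tcp_to_tips is the distance from the TCP to the fingertips, in m); z points along the fingers, y is the line along which they close (so a half turn about z gives the same grasp; the last joint's range is limited). The gripper opens to 92 mm and grips with 3 to 60 N. Pads are 19 mm wide; open, the fingers measure 130 mm over their backs; the gripper's body (75 mm by 190 mm) begins 47 mm behind the grasp point.
Start: joints at [1.14, 0.342, 1.524, -0, 1.275, -0.146], TCP at [0.147, 0.504, 0.244] pointing down, gripper open.
Joint ranges: [-2.53, 2.53], [-0.77, 2.02], [0.04, 2.7], [-1, 4.14], [0.28, 2.66], [-3.11, 3.11]. Speed limits (rad/s): [2.57, 2.57, 3.14, 3.14, 3.14, 3.14].

INTERFACE

Orientations are given as [roll, pitch, yaw] about the fixed x, y, z axes, in that order (R = Rz(yaw) Ry(pitch) Rx(roll)).
In Python, from cell import robot gives the robot as it stands. The module is installed in compiled form; this text tells all that it offers.
- The arm moves only by the tool carry_out, never from a script. Its argument "commands" is a list of rows, each a list of 3 entries, a list of its own where there are three numbers: the shift along the tool's x, y, z in m, then the turn about the tool's z in rad, then the opening, from 0 (shut) to 1 (fully open). In form: [[[dx, dy, dz], yaw, claw], ...]. A call has 1 to 20 rows; each row shifts and turns the commanded pose from where the row before left it, along the tool's axes as they then stand; what a row does not reach is not made up. A row lasts 1/8 s, in which the tool goes at most 62.5 mm and 10.7 degrees, less where a joint would pass 70% of its speed; a pose out of reach is approached as far as the arm can. A call is refused whole if a number of a shift passes 0.0625 or a number of a turn 0.188, either way. A call with a gripper value outside its range is refused whole. The fingers move at their own pace and stop on an object; "newtons" is the grip in N (left out, the last holds). Time passes only in rows, so rows that do not move let the fingers close. It gives the time, the measured TCP pose, the force, the opening and the grip force at its end, in the units of the state.
- robot.observe(): the state, without advancing time (a new reading comes with each control period).
- robot.read_camera(name): name is "side" or "top" or "wrist"; returns a dict with "pixels" (400x640x3 uint8, red, green, blue), "fx", "fy", "cx", "cy" (pixels), "view" (4x4, takes a point from world to camera coordinates); the wrist camera has in their place "T_tool_cam" (4x4, takes a point from camera to tool coordinates, whose origin is the TCP and whose axes are the flange's). Camera axes: x right, y up, looking along -z (the intrinsics and any distortion apply to the point x, -y, -z); pixel columns grow to the right and rows downward; lengths in m; the calibration is good to about 2 mm. A picture is of the moment at which its call begins: read the wrist's pose just before it. There is no depth.
- robot.hand_in(): hands the job in; it is judged then, once.
Trained networks look in a picture, given as the dict that the camera call returned (one of the last four; its "shot" number tells which), for a name from the list of things; names that differ only in an ending like _2 or _b are one class to them, and where a whole thing is asked for, a point or a joint stands for the part that bears it (a point fixed in the world has none). Each returns a list of dicts, best first, with "p" (0 to 1); they miss things now and then, are a little off and sometimes report something else, mostly with a low value. They report only what shows in the picture. A call takes as long as a camera call. They do not tell look-alikes from the thing itself.
- robot.find_in(picture, name): "at" ([column, row] in pixels, amid what is visible of it).
- robot.tip_of(picture, name): "at" ([column, row] in pixels: a listed point, or the origin of a listed thing).
The state is a dict: "time": time; "qpos": joint angles; "qvel": joint speeds; "joint_efforts": joint torques, N m; "tool_pos": TCP position; "tool_rot": TCP orientation; "contact_force": force on the tool from outside, world axes, zero at the start; "torque": the same for the moment, N m; "opening": finger opening in m; "grip_force": force on a finger pad.
Only numpy, scipy, OpenCV 4.12 (cv2) and the standard library are available. Lean on these libraries where they do the work, as an engineer would, in place of code of your own. Each camera call takes 0.05 s, during which the arm holds its last target. There are 200 camera calls.

TASK

Close the shielding carton: fold the short inner flap down flat first, then the long outer flap down flat over it. Then lift the test probe out of its stand and, holding it upright with the point down, press its point lightly on the sprung metal stud on the outer flap, so that the stud gives a little. Finish while still holding the probe there for the reading: do not let go or put it down, and leave the things round about where they are.

Things in the scene. Friction and masses are not known exactly. Their poses are not given: they have to be found in the camera images.
- carton: open cardboard box fixed to the bench, 140 (x) x 130 (y) x 70 mm high, walls 4 mm, a small circuit board inside. Origin: centre of its underside; its -x side faces roughly toward the robot, z up
- inner_flap (a joint): short cardboard flap, 65 mm long, 128 mm wide, 4 mm thick, hinged along y on the top edge of the carton's far (+x) wall, hinge line at carton (+70, 0, 70) mm. rad: 0 = closed (level, pointing to carton -x), pi/2 = upright, 1.9 = leaning outward at its stop. Stiff crease: stays where it is left, moves under about 1 N at its free edge
- inner_flap_edge (a point): middle of the inner flap's free edge, on its outer face (the upper one when closed)
- outer_flap (a joint): long cardboard flap, 110 mm long, 128 mm wide, 4 mm thick, hinged along y on top of the carton's near (-x) wall, hinge line at carton (-70, 0, 74) mm. rad: 0 = closed (level, pointing to carton +x, lying on the closed inner flap, its outer face at carton z = 78 mm), pi/2 = upright, 1.9 = leaning outward at its stop. Stiff crease: stays where it is left, moves under about 0.6 N at its free edge
- outer_flap_edge (a point): middle of the outer flap's free edge, on its outer face (the upper one when closed)
- contact_stud: round flat-topped steel stud, 16 mm across, in an aluminium washer on the outer face of the outer flap; it stands 9 mm out of that face, 75 mm from the flap's hinge and 35 mm from the flap's middle toward carton +y. Sprung: it sinks straight in by up to 7 mm, 0.6 N at first and 0.6 N more for each mm (4.8 N at its stop). Its z axis points out of the flap's outer face
- stud_top (a point): centre of the stud's top face; with the flap closed and the stud not pressed at carton (+5, +35, 87) mm
- stand: grey plastic holder fixed to the bench, a 42 mm square block 56 mm high on a 70 mm square, 6 mm thick foot, with a 17.5 mm square bore from the top in which the probe stands. Origin: centre of its underside, z up
- probe: black test probe with a plastic handle (taken as 16 mm square, its sides along the probe's x and z axes, 100 mm long) and a bare 2 mm metal point 20 mm long at one end; 120 mm overall, about 22 g. It stands upright in the stand, point down, the lower 30 mm of the handle in the bore, the upper 70 mm free, its top 126 mm above the bench. y axis along the probe toward the blunt end; the point is at (0, -60, 8) mm and the blunt end's centre at (0, 60, 8) mm
- probe_tip (a point): the very end of the probe's metal point; 6 mm above the bench while in the stand
- probe_end (a point): centre of the probe handle's blunt end (the top, while in the stand)
- capacitor: bystander: upright blue can, 35 mm across, 50 mm high; origin under its centre
- jar: bystander: small white jar with a lid, 46 mm across, 36 mm high; origin under its centre
- pen: bystander: slim pen lying on the bench in front of the carton, 145 mm long along its y axis; origin under its centre
There are look-alikes about, which are no part of the job. Several things have the shape of the probe; the one meant has the colours described above.

How it is judged:
On the way, in this order (a step that is already met when the one before it is completed fails the run):
1. the inner flap is folded down while the outer flap still stands open (value of joint inner_flap below 0.1 rad and value of joint outer_flap above 0.8 rad), for 0.2 s.
2. the outer flap is folded down too (value of joint each of inner_flap, outer_flap below 0.1 rad), for 0.2 s.
3. the probe is lifted clear of its stand (height (world z) of probe_tip above 0.06 m and contact force between probe and stand below 0.1 N and contact force between the fingers and probe above 1 N), for 0.2 s.
At the end, for the whole second after the job is handed in: Both flaps are closed (within 0.1 rad); the probe is held still in the fingers, upright with its point down (within 10 degrees), its point on the stud (within 8 mm of the centre) and pressing it with 0.8 to 10 N (all of step 2 and horizontal distance between probe_tip and stud_top below 0.008 m and angle between probe's own y axis and vertical below 0.17 rad and contact force between probe and contact_stud between 0.8 and 10 N and contact force between the fingers and probe above 1 N and contact force between probe and stand below 0.1 N and linear speed of probe below 0.03 m/s); the arm keeps its last pose, push and grip.
It fails at once if the probe is jammed hard into the stud (over 20 N) (contact force between probe and contact_stud above 20 N).
It fails at once if the capacitor is pushed away (distance of capacitor from where it was at the start of the episode above 0.03 m).
It fails at once if the jar is pushed away (distance of jar from where it was at the start of the episode above 0.03 m).
It fails at once if the pen is pushed away (distance of pen from where it was at the start of the episode above 0.03 m).
It also fails if it takes over 58 s, if anything falls off the work surface, if the arm or the gripper's body presses on something with over 40 N, if the wrist force passes 120 N, or if a joint passes its speed limit or range.

## Working session

There is one attempt and no reset: what is moved stays moved. The work goes in short steps, Python scripts to look and compute and a tool call to move; the robot and the scene stay as the last step left them, time stands still between calls to the robot, and variables do not carry over. Pictures are saved under pics/ and viewed, at most 10 in all, crops included, and the job is handed in when it is done.

Besides the shell and the picture viewer there is one more tool, called by a JSON object that holds its "fn" and its "kwargs", one argument or row to a line. carry_out: Moves the arm, as the interface text tells. Its arguments: {"type":"object","properties":{"commands":{"type":"array"},"newtons":{"type":"number"}},"required":["commands"]}

```bash
mkdir -p pics
cat > h.py <<'E'
import numpy as np, cv2
from cell import robot
from scipy.spatial.transform import Rotation as R
def ray(pic,uv,st=None):
    d=np.array([(uv[0]-pic['cx'])/pic['fx'],-(uv[1]-pic['cy'])/pic['fy'],-1.])
    if 'view' in pic: T=np.linalg.inv(pic['view'])
    else:
        T=np.eye(4);T[:3,:3]=R.from_euler('xyz',st['tool_rot']).as_matrix();T[:3,3]=st['tool_pos'];T=T@pic['T_tool_cam']
    return T[:3,3],T[:3,:3]@d
def at_z(pic,uv,z,st=None):
    o,d=ray(pic,uv,st);return o+d*(z-o[2])/d[2]
def proj(pic,p):
    c=(np.array(pic['view'])@np.r_[p,1])[:3];return np.array([pic['cx']+pic['fx']*c[0]/-c[2],pic['cy']-pic['fy']*c[1]/-c[2]])
def meet(r1,r2):
    (o1,d1),(o2,d2)=r1,r2
    A=np.stack([d1,-d2],1);s=np.linalg.lstsq(A,o2-o1,rcond=None)[0]
    a,b=o1+s[0]*d1,o2+s[1]*d2;return (a+b)/2,np.linalg.norm(a-b)
E
python3 - <<'E'
from h import *
np.set_printoptions(precision=3,suppress=True)
s=robot.observe();print(s)
P={}
for n in('top','side'):
    p=robot.read_camera(n);P[n]=p
    print(n,p.keys(),p['fx'],p['cx'],p['cy'],np.linalg.inv(p['view']))
    cv2.imwrite(f'pics/{n}0.png',p['pixels'][:,:,::-1])
names='carton inner_flap_edge outer_flap_edge stud_top stand probe_tip probe_end probe capacitor jar pen'.split()
for k in names:
    for n in P: print(k,n,[(np.round(r['at']),round(r['p'],2)) for r in robot.tip_of(P[n],k)][:5])
E
```

```text
{'time': 0.0, 'qpos': array([ 1.14 ,  0.343,  1.525,  0.   ,  1.275, -0.146]), 'qvel': array([ 0.001, -0.   ,  0.002,  0.001,  0.001,  0.   ]), 'joint_efforts': array([ -0.   , -43.127, -24.421,   0.071,   0.056,  -0.   ]), 'tool_pos': array([0.147, 0.504, 0.243]), 'tool_rot': array([-3.14 , -0.   ,  2.857]), 'contact_force': array([-0.292, -0.853,  0.602]), 'torque': array([ 0.034, -0.019, -0.031]), 'grip_force': 0.0, 'opening': 0.09197429086559679}
top dict_keys(['pixels', 'fx', 'fy', 'cx', 'cy', 'view', 'shot']) 519.9672814528348 323.93792050003213 194.12641979976138 [[ 0.014  0.994 -0.111  0.428]
 [-0.999  0.017  0.032 -0.352]
 [ 0.033  0.11   0.993  1.007]
 [ 0.     0.     0.     1.   ]]
side dict_keys(['pixels', 'fx', 'fy', 'cx', 'cy', 'view', 'shot']) 431.7472932597571 313.7812291879812 192.19916243483038 [[ 0.965  0.092 -0.244  0.301]
 [-0.26   0.386 -0.885 -1.105]
 [ 0.013  0.918  0.397  0.454]
 [ 0.     0.     0.     1.   ]]
carton top [(array([272., 182.]), 0.84)]
carton side []
inner_flap_edge top [(array([292., 152.]), 0.54)]
inner_flap_edge side [(array([352., 176.]), 0
[... 221 characters left out ...]
230.]), 0.94)]
stand side [(array([299., 268.]), 0.96)]
probe_tip top [(array([346.,  99.]), 0.74)]
probe_tip side [(array([428., 244.]), 0.58)]
probe_end top [(array([392., 142.]), 0.81), (array([347., 230.]), 0.51)]
probe_end side [(array([303., 208.]), 0.6), (array([408., 272.]), 0.43)]
probe top [(array([366., 126.]), 0.78), (array([349., 228.]), 0.61)]
probe side [(array([305., 233.]), 0.57), (array([413., 256.]), 0.42)]
capacitor top [(array([395., 203.]), 0.76)]
capacitor side [(array([341., 291.]), 0.88)]
jar top [(array([371., 200.]), 0.9)]
jar side [(array([343., 275.]), 0.63)]
pen top [(array([346., 231.]), 0.55), (array([275., 280.]), 0.53)]
pen side [(array([247., 236.]), 0.65)]
```

View pics/top0.png

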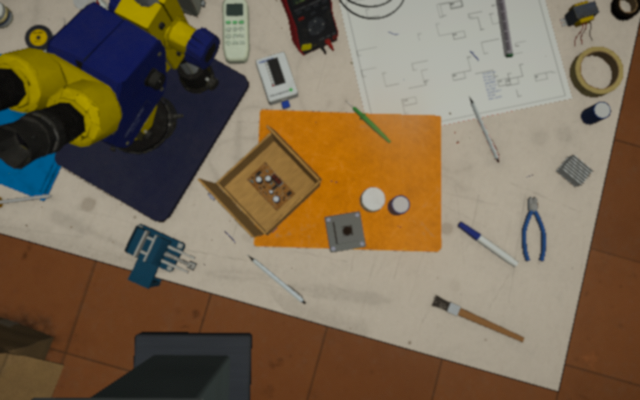

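View pics/side0.png

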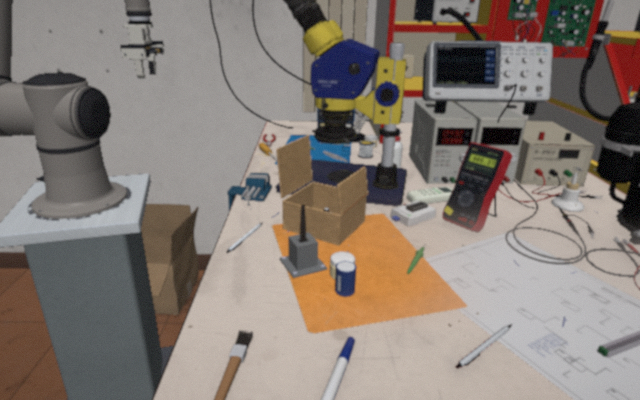

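The top view shows the carton at (270,183), turned about 40°, and the stand at (347,230). The microscope is upper left. Lookalikes for the probe are the black one in the stand (347,230), the green one lying at (370,123), the white pens at (277,280) and (485,128), and the blue marker at (487,243). I choose the black one in the stand and check it in a close crop.

Run:
```python
from h import *
a=cv2.imread('pics/top0.png')[110:270,190:410];b=cv2.imread('pics/side0.png')[120:310,260:380]
cv2.imwrite('pics/c1.png',cv2.resize(a,(792,576),interpolation=cv2.INTER_CUBIC))
cv2.imwrite('pics/c2.png',cv2.resize(b,(360,570),interpolation=cv2.INTER_CUBIC))
```

```text
(no output)
```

View pics/c1.png

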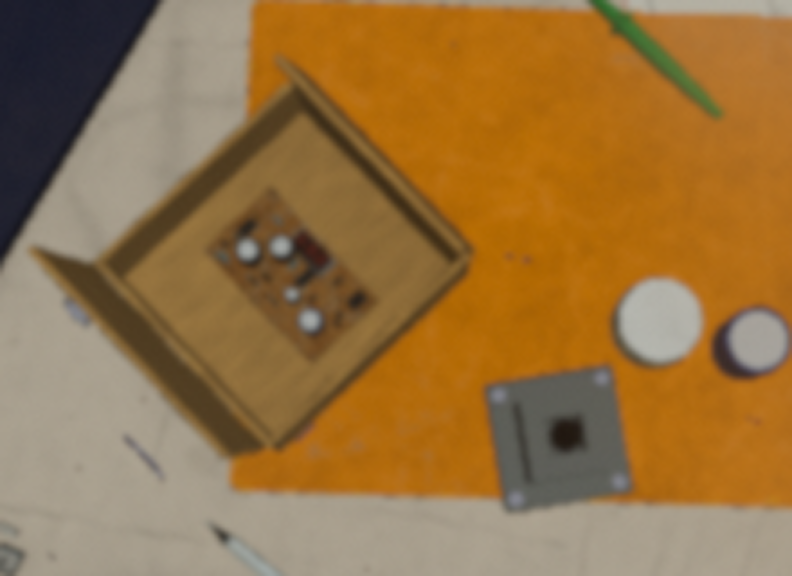

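View pics/c2.png

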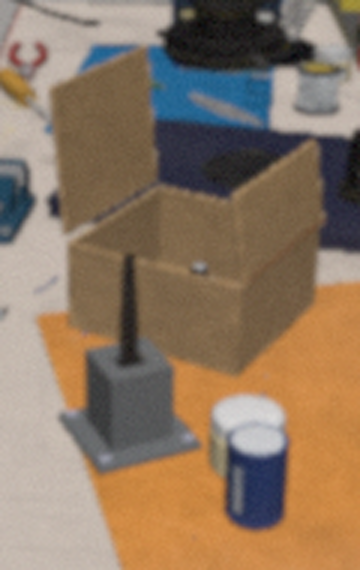

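```bash
cat > fit.py <<'E'
from h import *
np.set_printoptions(precision=4,suppress=True)
top=robot.read_camera('top');side=robot.read_camera('side')
from scipy.optimize import least_squares
c=lambda x,y:(190+x/3.6,110+y/3.6); d=lambda x,y:(260+x/3,120+y/3)
def flap_in(a,y):return [70-65*np.cos(a),y,70+65*np.sin(a)]
def flap_out(a,y):return [-70+110*np.cos(a),y,74+110*np.sin(a)]
obs=[(top,c(470,258),lambda v:[70,-65,70]),(top,c(275,445),lambda v:[-70,-65,72]),(top,c(100,262),lambda v:[-70,65,72]),(top,c(300,85),lambda v:[70,65,70]),
(top,c(280,60),lambda v:flap_in(v[3],64)),(top,c(32,248),lambda v:flap_out(v[4],64)),(top,c(225,455),lambda v:flap_out(v[4],-64)),
(side,d(235,372),lambda v:[70,-65,0]),(side,d(70,328),lambda v:[-70,-65,0]),(side,d(238,275),lambda v:[70,-65,70]),
(side,d(317,142),lambda v:flap_in(v[3],64)),(side,d(232,192),lambda v:flap_in(v[3],-64)),
(side,d(143,50),lambda v:flap_out(v[4],64)),(side,d(52,90),lambda v:flap_out(v[4],-64))]
def w(v,p):
    p=np.array(p)/1e3;C,S=np.cos(v[2]),np.sin(v[2]);return np.array([v[0]+C*p[0]-S*p[1],v[1]+S*p[0]+C*p[1],p[2]])
f=lambda v:np.concatenate([proj(p,w(v,g(v)))-uv for p,uv,g in obs])
r=least_squares(f,[.45,-.25,-.8,1.8,1.8],loss='soft_l1');v=r.x;print('carton x y yaw in out',v);print(f(v).reshape(-1,2).round(1))
np.save('v.npy',v)
for n,p in dict(hinge_in=[70,0,70],edge_in=flap_in(v[3],0),hinge_out=[-70,0,74],edge_out=flap_out(v[4],0),stud=[5,35,87]).items():print(n,w(v,p))
print('stand top centre',at_z(top,c(550,437),.056),at_z(top,c(566,433),.126),at_z(side,d(130,395),.056),at_z(side,d(129,256),.126))
a=[at_z(top,c(*q),.006) for q in((497,397),(602,378),(620,482),(516,498))];print('stand screws',np.array(a),np.mean(a,0))
e=a[1]-a[0];print('stand yaw',np.arctan2(e[1],e[0])%(np.pi/2))
print('pen',at_z(top,(277,280),.005),at_z(top,(250,257),.005),at_z(top,(304,302),.005),'jar',at_z(top,c(660,320),.036),'cap',at_z(top,c(757,340),.05))
for q in [(0,120),(55,145),(160,220),(245,85)]: print('scope',at_z(top,q,0))
E
python3 fit.py
```

```text
carton x y yaw in out [ 0.5524 -0.2824 -0.795   1.4457  1.6804]
[[ 1.5 -0.3]
 [-1.   1. ]
 [-1.7 -0.6]
 [-0.2 -3.3]
 [-0.2 -1.5]
 [-0.1 -0.4]
 [ 1.3  0.7]
 [ 0.   3. ]
 [-1.5  0.5]
 [ 0.3  4.8]
 [-1.  -0.9]
 [ 0.   1.4]
 [ 0.5 -2. ]
 [-1.5 -1. ]]
hinge_in [ 0.6014 -0.3323  0.07  ]
edge_in [ 0.5958 -0.3265  0.1345]
hinge_out [ 0.5034 -0.2324  0.074 ]
edge_out [ 0.495  -0.2238  0.1833]
stud [ 0.5809 -0.2614  0.087 ]
stand top centre [ 0.4654 -0.4174  0.056 ] [ 0.4646 -0.4201  0.126 ] [ 0.4587 -0.4681  0.056 ] [ 0.4681 -0.4264  0.126 ]
stand screws [[ 0.4884 -0.3923  0.006 ]
 [ 0.4994 -0.4486  0.006 ]
 [ 0.444  -0.4585  0.006 ]
 [ 0.4347 -0.4031  0.006 ]] [ 0.4666 -0.4256  0.006 ]
stand yaw 0.19449267576644513
pen [ 0.3734 -0.2967  0.005 ] [ 0.4161 -0.2444  0.005 ] [ 0.3329 -0.3487  0.005 ] jar [ 0.5282 -0.4759  0.036 ] cap [ 0.5172 -0.5243  0.05  ]
scope [0.6733 0.2466 0.    ]
scope [0.6262 0.1383 0.    ]
scope [ 0.4842 -0.0699  0.    ]
scope [ 0.7548 -0.2241  0.    ]
```

Run:
```python
from h import *
np.set_printoptions(precision=3,suppress=True)
top=robot.read_camera('top');side=robot.read_camera('side')
print('pole base',at_z(side,(385,198),0),at_z(top,(197,75),0), 'stage base',at_z(side,(338,135),0.05))
for n,t,s in [('knob',(207,45),(388,97)),('eyepiece',(25,140),(290,5)),('headbottom',(150,135),(338,132)),('head corner',(135,128),(335,90))]: print(n,*meet(ray(top,t),ray(side,s)))
v=np.load('v.npy');s=robot.observe()
def w(x,y,z):
    C,S=np.cos(v[2]),np.sin(v[2]);return np.array([v[0]+C*x-S*y,v[1]+S*x+C*y,z])
y=s['tool_rot'][2];A=np.array([[np.cos(y),np.sin(y),0],[np.sin(y),-np.cos(y),0],[0,0,-1]])
pts=[s['tool_pos'],[.33,.25,.27],[.40,-.05,.27],w(-.02,-.10,.27),w(.10,-.06,.27)]
for a,b in zip(pts,pts[1:]): print(b,A.T@(np.array(b)-a),'after yaw', np.array(b)-a)
```

```text
pole base [ 0.749 -0.172  0.   ] [ 0.773 -0.129  0.   ] stage base [0.757 0.251 0.05 ]
knob [ 0.724 -0.2    0.267] 0.005663918943513599
eyepiece [ 0.535 -0.051  0.455] 0.012627568174814354
headbottom [ 0.627 -0.095  0.16 ] 0.025652345010262406
head corner [ 0.612 -0.106  0.268] 0.024464599962539236
[0.33, 0.25, 0.27] [-0.246 -0.192 -0.026] after yaw [ 0.183 -0.254  0.026]
[0.4, -0.05, 0.27] [-0.151 -0.268  0.   ] after yaw [ 0.07 -0.3   0.  ]
[ 0.467 -0.338  0.27 ] [-0.145 -0.258  0.   ] after yaw [ 0.067 -0.288  0.   ]
[ 0.58  -0.396  0.27 ] [-0.124 -0.024  0.   ] after yaw [ 0.113 -0.058  0.   ]
```

{"fn": "carry_out", "kwargs": {
  "commands": [
    [[0, 0, -0.01], 0.17, 0],
    [[0, 0, -0.01], 0.17, 0],
    [[0, 0, -0.01], 0.17, 0],
    [[-0.0366, -0.0075, 0], 0, 0],
    [[-0.0366, -0.0075, 0], 0, 0],
    [[-0.0366, -0.0075, 0], 0, 0],
    [[-0.0366, -0.0075, 0], 0, 0],
    [[-0.0366, -0.0075, 0], 0, 0],
    [[-0.0366, -0.0075, 0], 0, 0],
    [[-0.0366, -0.0075, 0], 0, 0],
    [[-0.0366, -0.0075, 0], 0, 0],
    [[-0.0366, -0.0075, 0], 0, 0],
    [[-0.0366, -0.0075, 0], 0, 0],
    [[-0.0309, -0.0256, 0], 0, 0],
    [[-0.0309, -0.0256, 0], 0, 0],
    [[-0.0309, -0.0256, 0], 0, 0],
    [[-0.0309, -0.0256, 0], 0, 0],
    [[-0.0309, -0.0256, 0], 0, 0],
    [[-0.0309, -0.0256, 0], 0, 0]
  ]
}}

```text
time: 3.78
tool_pos: [0.3705, -0.0511, 0.2739]
tool_rot: [3.141, 0.001, 2.347]
contact_force: [0.5, 1.0, -0.2]
opening: 0.0002
grip_force: 0.0
```

{"fn": "carry_out", "kwargs": {
  "commands": [
    [[-0.0328, -0.0238, 0], 0, 0],
    [[-0.0328, -0.0238, 0], 0, 0],
    [[-0.0328, -0.0238, 0], 0, 0],
    [[-0.0328, -0.0238, 0], 0, 0],
    [[-0.0328, -0.0238, 0], 0, 0],
    [[-0.039, 0.011, 0], 0, 0],
    [[-0.039, 0.011, 0], 0, 0],
    [[-0.039, 0.011, 0], 0, 0],
    [[-0.039, 0.011, 0], 0, 0],
    [[-0.039, 0.011, 0], 0, 0],
    [[-0.039, 0.011, 0], 0, 0],
    [[0, 0, 0.03], 0, 0],
    [[0, 0, 0.03], 0, 0],
    [[0, 0, 0.03], 0, 0],
    [[0, 0, 0.03], 0, 0],
    [[0, 0, 0.02], 0, 0]
  ]
}}

```text
time: 5.78
tool_pos: [0.611, -0.3706, 0.1316]
tool_rot: [-3.141, -0.002, 2.347]
contact_force: [0.2, -0.3, -0.2]
opening: 0.0001
grip_force: 0.0
```

Run:
```python
from h import *
p=robot.read_camera('side');cv2.imwrite('pics/s1.png',cv2.resize(p['pixels'][60:320,220:480,::-1],(600,600),interpolation=cv2.INTER_CUBIC))
```

```text
(no output)
```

View pics/s1.png

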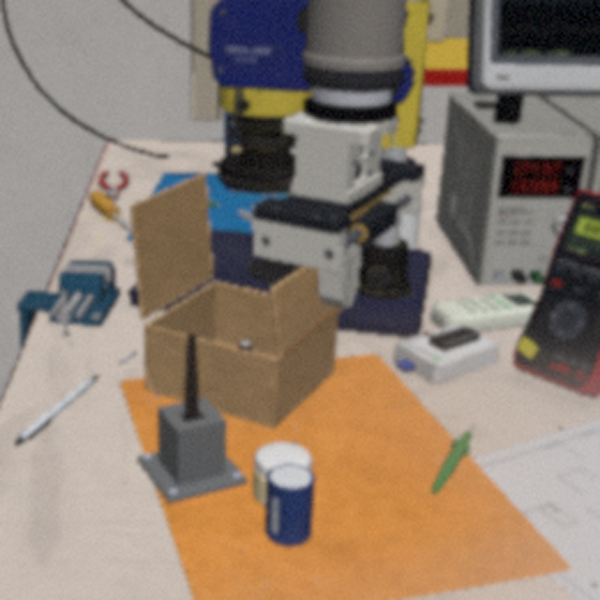

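{"fn": "carry_out", "kwargs": {
  "commands": [
    [[0.02, 0, -0.005], 0, 0],
    [[0.01, 0, 0], 0, 0],
    [[0.01, 0, 0.002], 0, 0],
    [[0.0068, 0, 0.003], 0, 0],
    [[0.0068, 0, 0.003], 0, 0],
    [[0.0055, 0, 0.0053], 0, 0],
    [[0.0055, 0, 0.0053], 0, 0],
    [[0.0038, 0, 0.0065], 0, 0],
    [[0.0038, 0, 0.0065], 0, 0],
    [[0.0025, 0, 0.0048], 0, 0],
    [[0.0025, 0, 0.0048], 0, 0],
    [[0.0005, 0, 0.0028], 0, 0],
    [[0.0005, 0, 0.0028], 0, 0],
    [[0, 0, 0], 0, 0]
  ]
}}

```text
time: 7.58
tool_pos: [0.5566, -0.315, 0.0915]
tool_rot: [3.142, -0.001, 2.347]
contact_force: [-0.5, -0.4, -0.0]
opening: 0.0003
grip_force: 0.0
```

{"fn": "carry_out", "kwargs": {
  "commands": [
    [[0.004, 0, 0.001], 0, 0],
    [[0.004, 0, 0.001], 0, 0],
    [[0, 0, 0.001], 0, 0],
    [[0, 0, 0], 0, 0]
  ]
}}

```text
time: 8.07
tool_pos: [0.552, -0.3102, 0.091]
tool_rot: [3.141, 0.004, 2.347]
contact_force: [-0.0, -1.2, 9.8]
opening: 0.0004
grip_force: 4.9
```

{"fn": "carry_out", "kwargs": {
  "commands": [
    [[0, 0, -0.028], 0, 0],
    [[0, 0, -0.028], 0, 0],
    [[0, 0, -0.028], 0, 0],
    [[0, 0, -0.028], 0, 0],
    [[0, 0, -0.028], 0, 0],
    [[0.035, 0, 0], 0, 0],
    [[0.035, 0, 0], 0, 0],
    [[0.035, 0, 0], 0, 0],
    [[0.035, 0, 0], 0, 0],
    [[0, 0, 0.022], 0, 0],
    [[0, 0, 0.022], 0, 0]
  ]
}}

```text
time: 9.45
tool_pos: [0.4525, -0.2088, 0.1847]
tool_rot: [3.141, 0.0, 2.347]
contact_force: [-1.0, 0.1, -0.2]
opening: 0.0006
grip_force: 0.0
```

{"fn": "carry_out", "kwargs": {
  "commands": [
    [[-0.013, 0, 0], 0, 0],
    [[-0.013, 0, 0], 0, 0],
    [[-0.0135, 0, 0], 0, 0],
    [[-0.0135, 0, 0], 0, 0],
    [[-0.0137, 0, 0.004], 0, 0],
    [[-0.0137, 0, 0.004], 0, 0],
    [[-0.012, 0, 0.0078], 0, 0],
    [[-0.012, 0, 0.0078], 0, 0],
    [[-0.006, 0, 0.0073], 0, 0],
    [[-0.006, 0, 0.0073], 0, 0],
    [[-0.006, 0, 0.0073], 0, 0],
    [[-0.0032, 0, 0.0072], 0, 0],
    [[-0.0032, 0, 0.0072], 0, 0],
    [[-0.0032, 0, 0.0072], 0, 0],
    [[-0.0016, 0, 0.007], 0, 0],
    [[-0.0016, 0, 0.007], 0, 0],
    [[-0.0005, 0, 0.0048], 0, 0],
    [[-0.0005, 0, 0.0048], 0, 0],
    [[0, 0, 0.001], 0, 0],
    [[0, 0, 0], 0, 0]
  ]
}}

```text
time: 11.95
tool_pos: [0.5485, -0.3066, 0.0949]
tool_rot: [3.141, 0.001, 2.347]
contact_force: [-4.7, 3.2, 11.7]
opening: 0.0002
grip_force: 5.7
```

{"fn": "carry_out", "kwargs": {
  "commands": [
    [[0, 0, -0.03], 0, 0],
    [[0, 0, -0.04], 0, 0],
    [[0, 0, -0.04], 0, 0],
    [[0, 0, -0.03], 0, 1],
    [[0, 0, -0.02], 0, 1],
    [[0, 0, 0], 0, 1]
  ]
}}

```text
time: 12.7
tool_pos: [0.549, -0.3071, 0.2548]
tool_rot: [3.141, 0.004, 2.347]
contact_force: [0.7, 0.6, -0.7]
opening: 0.0257
grip_force: 0.0
```

Run:
```python
from h import *
np.set_printoptions(precision=4,suppress=True)
s=robot.observe();W=robot.read_camera('wrist');T=robot.read_camera('top');S=robot.read_camera('side')
print(s['tool_pos'],W['T_tool_cam'])
for n,p in(('w',W),('t',T),('s',S)):
  for k,z in(('stud_top',.087),('outer_flap_edge',.078),('probe_end',.126),('stand',0),('carton',0)):
    for r in robot.tip_of(p,k)[:2]: print(n,k,np.round(r['at'],1),round(r['p'],2),at_z(p,r['at'],z,s))
a=np.hstack([W['pixels'][:,:,::-1],S['pixels'][100:300,240:400,::-1].repeat(2,0).repeat(2,1)])
cv2.imwrite('pics/w1.png',cv2.resize(a,(800,333)))
```

```text
[ 0.549  -0.3071  0.2548] [[ 0.0006  0.9691  0.2465  0.0666]
 [ 1.     -0.0005 -0.0006  0.    ]
 [-0.0004  0.2465 -0.9691 -0.1409]
 [ 0.      0.      0.      1.    ]]
w stud_top [386.9 173.1] 0.65 [ 0.5846 -0.259   0.087 ]
w outer_flap_edge [339.5 152.4] 0.74 [ 0.5412 -0.2766  0.078 ]
w outer_flap_edge [347.6 204. ] 0.59 [ 0.5821 -0.3063  0.078 ]
w probe_end [154.6 223.5] 0.61 [ 0.4674 -0.4235  0.126 ]
w stand [206.1 192.5] 0.78 [ 0.4712 -0.4261  0.    ]
w stand [386.1 170.5] 0.55 [ 0.6049 -0.2575  0.    ]
w carton [338.7 152.6] 0.96 [ 0.5503 -0.2817  0.    ]
w carton [218.6  49. ] 0.24 [ 0.379  -0.2937  0.    ]
t probe_end [391.8 143.6] 0.63 [ 0.6156 -0.4962  0.126 ]
t probe_end [348.2 229.4] 0.37 [ 0.4661 -0.4218  0.126 ]
t stand [344.6 231.5] 0.7 [ 0.4675 -0.4248  0.    ]
s stud_top [337.2 186.5] 0.45 [ 0.5849 -0.268   0.087 ]
s outer_flap_edge [340.6 200.1] 0.78 [ 0.5759 -0.3203  0.078 ]
s probe_end [407.8 271.5] 0.71 [ 0.5556 -0.6636  0.126 ]
s probe_end [303.6 207.2] 0.56 [ 0.4673 -0.4342  0.126 ]
s stand [299.9 266.1] 0.59 [ 0.4621 -0.4277 -0.    ]
s carton [325.3 224.7] 0.86 [ 0.5568 -0.2773  0.    ]
```

View pics/w1.png

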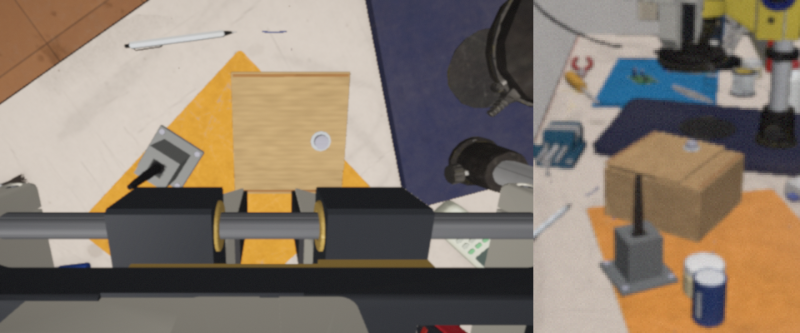

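{"fn": "carry_out", "kwargs": {
  "commands": [
    [[-0.0062, -0.035, 0], 0, 0.5],
    [[-0.0062, -0.035, 0], 0, 0.5],
    [[-0.0062, -0.035, 0], 0, 0.5],
    [[-0.0062, -0.035, 0], 0, 0.5],
    [[0, 0, 0], 0.1455, 0.5],
    [[0, 0, 0], 0.1455, 0.5],
    [[0, 0, 0], 0.1455, 0.5],
    [[0, 0, 0], 0.1455, 0.5],
    [[0, 0, 0], 0, 0.5],
    [[0, 0, 0], 0, 0.5]
  ]
}}

```text
time: 14.85
tool_pos: [0.4659, -0.4225, 0.2532]
tool_rot: [3.142, -0.0, 1.768]
contact_force: [-0.6, 0.0, 0.0]
opening: 0.0456
grip_force: 0.0
```

Run:
```python
from h import *
np.set_printoptions(precision=4,suppress=True)
s=robot.observe();W=robot.read_camera('wrist')
print(s['tool_pos'],s['tool_rot'],s['opening'],W['fx'],W['cx'],W['cy'])
for k,z in(('stand',0),('probe_end',.126)):
    for r in robot.tip_of(W,k)[:2]: print(k,np.round(r['at'],1),round(r['p'],2),at_z(W,r['at'],z,s))
cv2.imwrite('pics/w2.png',cv2.resize(W['pixels'][50:350,120:520,::-1],(800,600)))
```

```text
[ 0.4659 -0.4225  0.2532] [ 3.1415 -0.      1.7676] 0.04557634573384303 341.33461458423267 322.86647447300635 196.29562169113274
stand [324. 172.] 0.7 [ 0.4678 -0.4265  0.    ]
probe_end [325.6 194.5] 0.59 [ 0.4679 -0.4222  0.126 ]
```

View pics/w2.png

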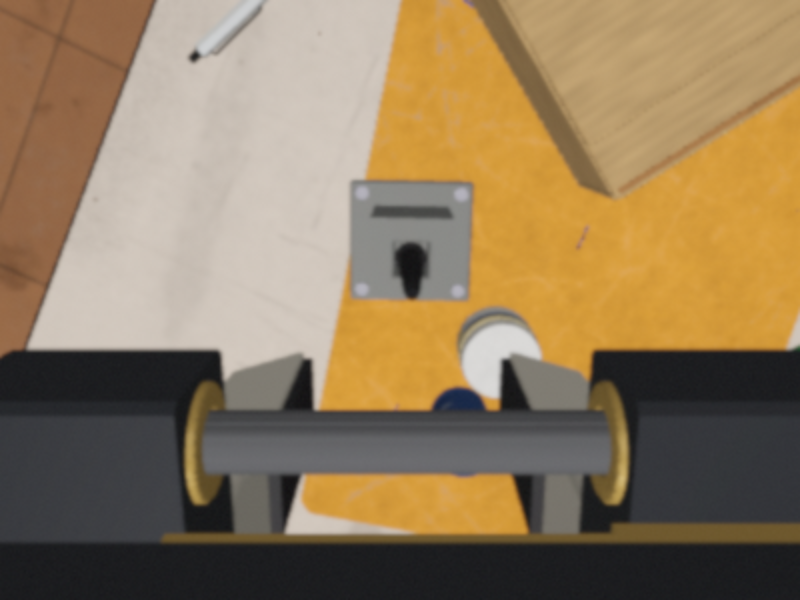

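{"fn": "carry_out", "kwargs": {
  "commands": [
    [[-0.0016, 0.0016, 0.032], 0, 0.5],
    [[0, 0, 0.032], 0, 0.5],
    [[0, 0, 0.032], 0, 0.5],
    [[0, 0, 0.032], 0, 0.5],
    [[0, 0, 0.022], 0, 0.5],
    [[0, 0, 0.01], 0, 0.5],
    [[0, 0, 0], 0, 0],
    [[0, 0, 0], 0, 0],
    [[0, 0, 0], 0, 0],
    [[0, 0, 0], 0, 0],
    [[0, 0, 0], 0, 0]
  ],
  "newtons": 15
}}

```text
time: 16.38
tool_pos: [0.4682, -0.4241, 0.0941]
tool_rot: [3.141, 0.001, 1.765]
contact_force: [0.3, 0.4, 4.7]
opening: 0.0166
grip_force: 15.0
```

{"fn": "carry_out", "kwargs": {
  "commands": [
    [[0, 0, -0.01], 0, 0],
    [[0, 0, -0.02], 0, 0],
    [[0, 0, -0.02], 0, 0],
    [[0, 0, -0.025], 0, 0],
    [[0, 0, -0.025], 0, 0],
    [[0, 0, -0.02], 0, 0],
    [[0, 0, 0], 0, 0],
    [[0, 0, 0], 0, 0]
  ],
  "newtons": 20
}}

```text
time: 17.38
tool_pos: [0.4673, -0.4234, 0.2123]
tool_rot: [-3.141, -0.002, 1.765]
contact_force: [-0.0, -0.4, -0.0]
opening: 0.0164
grip_force: 20.0
```

Run:
```python
from h import *
np.set_printoptions(precision=4,suppress=True)
s=robot.observe();T=robot.read_camera('top');S=robot.read_camera('side')
tp=s['tool_pos'];print(tp,s['opening'],s['grip_force'])
tip=np.array([.4678,-.424,.006+tp[2]-.0941]);print('exp tip',tip,proj(T,tip),proj(S,tip),'end',proj(S,tip+[0,0,.12]))
for k in('probe_tip','probe_end'):
  for n,p in(('t',T),('s',S)):
    for r in robot.tip_of(p,k)[:3]: print(n,k,np.round(r['at'],1),round(r['p'],2),at_z(p,r['at'],tip[2],s))
for r in robot.tip_of(S,'stud_top')[:1]: print(at_z(S,r['at'],.087))
for r in robot.tip_of(T,'stud_top')[:1]: print(at_z(T,r['at'],.087))
cv2.imwrite('pics/s2.png',cv2.resize(np.hstack([S['pixels'][100:300,220:400,::-1],T['pixels'][100:300,200:400,::-1]]),(798,420)))
```

```text
[ 0.4673 -0.4234  0.2123] 0.016364513824756247 19.99803364276886
exp tip [ 0.4678 -0.424   0.1242] [349.4292 228.4837] [302.5352 205.7191] end [302.7254 141.1694]
t probe_tip [342.9  98.6] 0.77 [ 0.6942 -0.4107  0.1242]
s probe_tip [302.6 207.9] 0.62 [ 0.4658 -0.4329  0.1242]
s probe_tip [427.3 243.2] 0.49 [ 0.6206 -0.5985  0.1242]
t probe_end [390.3 141.2] 0.72 [ 0.6202 -0.4938  0.1242]
s probe_end [304.2 139.4] 0.66 [ 0.5712 -0.0192  0.1242]
s probe_end [408.4 270.5] 0.44 [ 0.5589 -0.6592  0.1242]
[ 0.5842 -0.2631  0.087 ]
[ 0.5801 -0.2588  0.087 ]
```

View pics/s2.png

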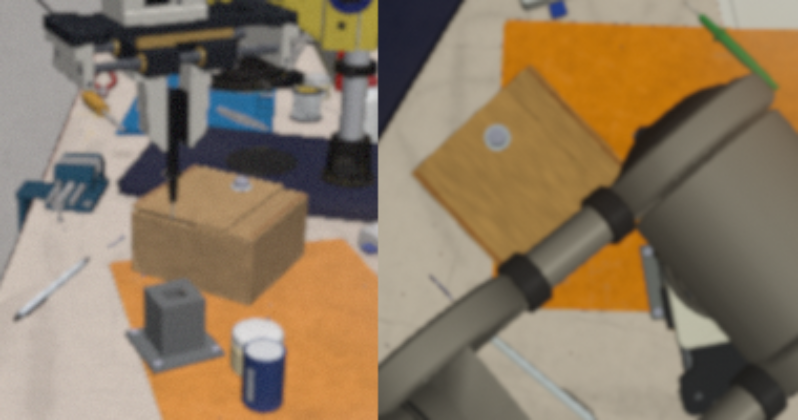

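{"fn": "carry_out", "kwargs": {
  "commands": [
    [[0, 0, 0], 0.1665, 0],
    [[0, 0, 0], 0.1665, 0],
    [[0, 0, 0], 0.1665, 0],
    [[0, 0, 0], 0.1665, 0],
    [[0.0247, 0.0035, 0], 0, 0],
    [[0.0247, 0.0035, 0], 0, 0],
    [[0.0247, 0.0035, 0], 0, 0],
    [[0.0247, 0.0035, 0], 0, 0],
    [[0.0247, 0.0035, 0], 0, 0],
    [[0.0247, 0.0035, 0], 0, 0],
    [[0.0247, 0.0035, 0], 0, 0],
    [[0.0247, 0.0035, 0], 0, 0],
    [[0, 0, 0.015], 0, 0],
    [[0, 0, 0.007], 0, 0],
    [[0, 0, 0], 0, 0],
    [[0, 0, 0], 0, 0]
  ]
}}

```text
time: 19.77
tool_pos: [0.5823, -0.2612, 0.1913]
tool_rot: [3.141, 0.0, 1.098]
contact_force: [0.2, -0.4, 0.1]
opening: 0.016
grip_force: 20.0
```

Run:
```python
from h import *
np.set_printoptions(precision=4,suppress=True)
s=robot.observe();W=robot.read_camera('wrist');S=robot.read_camera('side')
tp=s['tool_pos'];tip=tp+[0,0,-.0881];print(tp,tip)
for n,p in(('w',W),('s',S)):
  for k,z in(('probe_tip',tip[2]),('stud_top',.087)):
    for r in robot.tip_of(p,k)[:2]: print(n,k,np.round(r['at'],1),round(r['p'],2),at_z(p,r['at'],z,s))
a=cv2.resize(W['pixels'][60:260,220:420,::-1],(400,400),interpolation=cv2.INTER_CUBIC)
b=cv2.resize(S['pixels'][140:240,290:390,::-1],(400,400),interpolation=cv2.INTER_CUBIC)
cv2.imwrite('pics/p.png',np.hstack([a,b]))
```

```text
[ 0.5823 -0.2612  0.1913] [ 0.5823 -0.2612  0.1032]
w probe_tip [319.9 208.2] 0.74 [ 0.5798 -0.2606  0.1032]
w stud_top [322.3 197.3] 0.62 [ 0.5829 -0.258   0.087 ]
s probe_tip [427.6 244.1] 0.59 [ 0.64   -0.569   0.1032]
s probe_tip [335.6 179.6] 0.45 [ 0.5811 -0.2666  0.1032]
s stud_top [337.1 182.1] 0.44 [ 0.5927 -0.2432  0.087 ]
```

View pics/p.png

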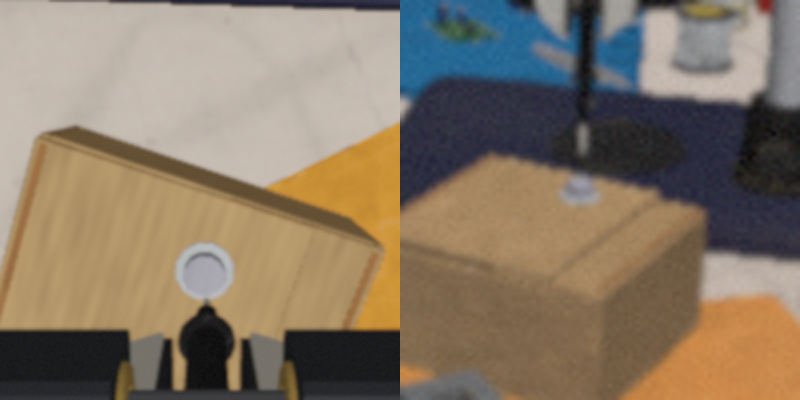

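Tip and stud line up to about 3 mm (wrist: tip near (323,209), stud (322,196)). I'll correct that and go down.

{"fn": "carry_out", "kwargs": {
  "commands": [
    [[0.003, 0.0005, 0.005], 0, 0],
    [[0, 0, 0.005], 0, 0],
    [[0, 0, 0.003], 0, 0],
    [[0, 0, 0.002], 0, 0],
    [[0, 0, 0.0015], 0, 0],
    [[0, 0, 0.001], 0, 0],
    [[0, 0, 0], 0, 0],
    [[0, 0, 0], 0, 0]
  ]
}}

```text
time: 21.08
tool_pos: [0.5844, -0.2581, 0.1739]
tool_rot: [3.141, -0.0, 1.099]
contact_force: [-0.9, 0.5, 1.2]
opening: 0.0163
grip_force: 20.0
```

{"fn": "carry_out", "kwargs": {
  "commands": [
    [[0, 0, 0.001], 0, 0],
    [[0, 0, 0.001], 0, 0],
    [[0, 0, 0], 0, 0],
    [[0, 0, 0], 0, 0]
  ]
}}

```text
time: 21.58
tool_pos: [0.5844, -0.2581, 0.1718]
tool_rot: [3.141, -0.0, 1.099]
contact_force: [0.5, 0.7, 1.6]
opening: 0.0162
grip_force: 20.0
```

{"fn": "carry_out", "kwargs": {
  "commands": [
    [[0, 0, 0.001], 0, 0],
    [[0, 0, 0], 0, 0],
    [[0, 0, 0], 0, 0]
  ]
}}

```text
time: 21.95
tool_pos: [0.5844, -0.2581, 0.1708]
tool_rot: [3.141, -0.0, 1.099]
contact_force: [0.2, 0.6, 2.3]
opening: 0.0163
grip_force: 20.0
```

Run:
```python
from h import *
np.set_printoptions(precision=4,suppress=True)
f=[]
for i in range(10):
    W=robot.read_camera('wrist');s=robot.observe();f.append(s['contact_force'])
print(np.mean(f,0),np.std(f,0),s['tool_pos'],s['torque'])
S=robot.read_camera('side')
for n,p in(('w',W),('s',S)):
  for k in('probe_tip','stud_top'):
    for r in robot.tip_of(p,k)[:2]: print(n,k,np.round(r['at'],1),round(r['p'],2),at_z(p,r['at'],.084,s))
a=cv2.resize(W['pixels'][140:240,270:370,::-1],(400,400),interpolation=cv2.INTER_CUBIC)
b=cv2.resize(S['pixels'][140:220,300:380,::-1],(400,400),interpolation=cv2.INTER_CUBIC)
cv2.imwrite('pics/p2.png',np.hstack([a,b]))
```

```text
[-0.2641  0.1775  2.6681] [0.5817 0.516  0.7534] [ 0.5844 -0.2581  0.1707] [-0.0848  0.1597 -0.0481]
w probe_tip [320.4 208. ] 0.71 [ 0.5825 -0.2571  0.084 ]
w stud_top [321.2 208.2] 0.54 [ 0.5829 -0.2574  0.084 ]
s probe_tip [335.1 186.6] 0.49 [ 0.5825 -0.2606  0.084 ]
s probe_tip [427.5 243.9] 0.49 [ 0.6588 -0.539   0.084 ]
s stud_top [336.1 187.8] 0.52 [ 0.5826 -0.2677  0.084 ]
```

View pics/p2.png

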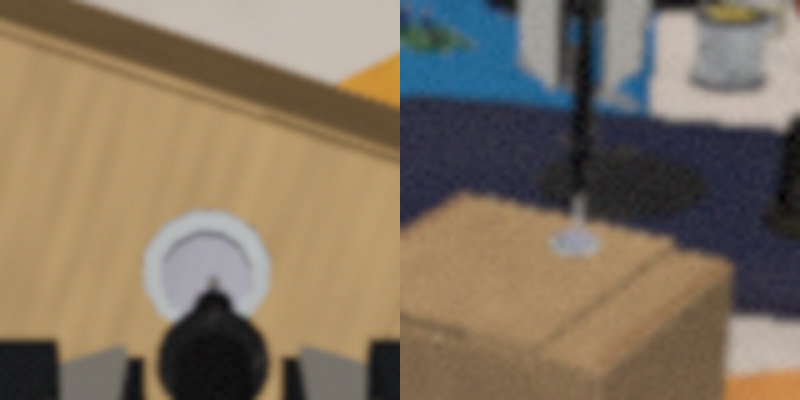

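The point is at (213,278) in the crop, near the stud's centre at (208,272). The stud is sunk and the force is about 2.7 N.

```bash
python3 -c "
from cell import robot
print(robot.hand_in())"
```

```text
the job is handed in; nothing more can be done
None
```

I closed both flaps (inner first) and lifted the probe from its stand. I handed the job in with it held upright on the stud, near its centre and pressing at about 2.7 N; the hand-in gave no verdict.

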